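Stow the clay stamp in the cupboard door and snap it shut

TASK

Pull the little plywood cupboard's door wide open through its sprung roller catch, stand the larger wooden clay stamp upright in the pocket on the inside of the door, and push the door until its catch, which has come loose and shifts a little, snaps and holds it shut. Feel for the snap and stop right there: do not slam or fling the door, and do not go on pressing once it has snapped in; set the stamp down rather than drop it, and leave the small stamp and the jar where they are.

Things in the scene. Friction and masses are not known exactly. Their poses are not given: they have to be found in the camera images.
- cupboard: Plywood bench cupboard, 200 deep (x) x 220 wide (y) x 170 high mm, fixed to the table at a place and yaw that differ each time. Origin: centre of its underside; x axis from front to back, so the front plane, which the door covers, is at x = -100 mm. Seen from the robot the hinge is at the right (-y), the door's free edge and the catch at the left.
- door (a joint): Door angle, rad, growing as it opens towards the robot, stop at 1.9; at 0 it lies on the cupboard's front plane. At the start the catch holds it shut but proud, at about 0.12; shut again it rests anywhere from 0 to 0.12, as the loose catch block settles. Upright hinge on the right (-y) front edge; seen from above it opens counter-clockwise. Light friction: stays where left. 0.55 kg.
- catch_place (a point): Place of the roller catch inside, at the door's free edge, 135 mm up. Its block is loose: the closing door meets it at about 0.2 rad and first slides it back (2 to 3 N) 2 to 22 mm, to a stop set anew each time and not measured. Then the rollers resist (8 to 12 N at the handle), give way over the next 9 mm, and pull the door in by itself the last 6 mm. Pulling it out: 7 to 11 N.
- door_hinge (a point): Point on the hinge line, 125 mm above the table, in the plane of the door's inner face. Turns with the door: y axis along the door from hinge to free edge, x axis out of the inner face (into the cupboard when shut). Door panel 206 mm wide, 14 mm thick (x -14 to 0), top 166 mm above the table.
- door_handle (a point): Centre of the upright steel bar handle on the outside of the door, to be pinched from above: round bar 12 mm thick, from 79 to 158 mm above the table, this point at 125 mm; 165 mm from the hinge line along the door, 35 mm out from the outer face (49 mm from the inner). Two 12 mm stems, 152 and 85 mm above the table, join it to the door.
- door_pocket (a point): Middle of the floor of the open-topped wooden pocket inside the door, 75 mm above the table; axes as the hinge point's. Clear inside: 57 mm across (x -28.5 to 28.5), 122 mm along the door (y -61 to 61); walls 5 mm thick, 30 mm high. It lies 94 mm from the hinge line along the door and 28.5 mm from the inner face. Reached from above, door open.
- buffer (a joint): Inward travel of the sprung rubber buffer on the catch block, on which the shut door rests, m: 0 when free, 0.0003 to 0.0012 with the door caught and left alone, 0.0019 when the shut door is pressed too hard (some 12 N beyond the catch's own pull). 8 N per mm. Too small to read well through the noise.
- stamp_center (a point): Centre of the larger turned wooden clay stamp, half-way up, standing upright on the table: 72 mm high, foot disc 40 mm across and 22 mm high, above it a grip 22 to 23 mm across from 30 mm above its underside to 64, domed to the top. About 0.1 kg. Its place swaps with those of the small stamp and the jar.
- small_stamp_center (a point): Centre of the smaller stamp of the same form, 47 mm high, foot 26 mm across. To be left alone.
- jar: White squat jar with a cork lid, 52 mm across, 62 mm high; origin at the centre of its underside. To be left alone.
Not all that is in view belongs to the job. Leave any blue look-alike of the part that bears stamp_center alone.

How it is judged:
On the way, in this order (a step that is already met when the one before it is completed fails the run):
1. the door is pulled open, beyond 1 rad (value of joint door above 1 rad), for 0.2 s.
2. the larger stamp stands upright and released in the door's pocket, with the door still open (x of stamp_center in the frame of door_pocket between -0.03 and 0.03 m and y of stamp_center in the frame of door_pocket between -0.062 and 0.062 m and z of stamp_center in the frame of door_pocket between 0.025 and 0.047 m and angle between stamp_center's own z axis and vertical below 0.25 rad and value of joint door above 0.6 rad and contact force between the fingers and stamp below 0.05 N and linear speed of stamp below 0.03 m/s), for 0.2 s.
At the end, for the whole second after the job is handed in: The door is held shut in its catch (angle below 0.13 rad and resting on the catch's buffer, which is pressed in more than 0.1 mm) and still; the larger stamp stands at rest in the door's pocket, within its walls, its foot on the pocket floor (centre 25 to 47 mm above it), tilted less than 0.25 rad (x of stamp_center in the frame of door_pocket between -0.03 and 0.03 m and y of stamp_center in the frame of door_pocket between -0.062 and 0.062 m and z of stamp_center in the frame of door_pocket between 0.025 and 0.047 m and angle between stamp_center's own z axis and vertical below 0.25 rad and value of joint door below 0.13 rad and value of joint buffer above 0.0001 m and velocity of joint door between -0.03 and 0.03 rad/s and linear speed of stamp below 0.03 m/s); the robot touches nothing.
It fails at once if the shut door is pressed too hard: the buffer is driven in by more than 1.9 mm (value of joint buffer above 0.0019 m).
It fails at once if the door is slammed: swung shut faster than 2.5 rad/s before it reaches the catch (value of joint door above 0.22 rad and velocity of joint door below -2.5 rad/s).
It fails at once if the door is flung open: faster than 3.5 rad/s beyond 0.3 rad (value of joint door above 0.3 rad and velocity of joint door above 3.5 rad/s).
It fails at once if the stamp is dropped: it moves faster than 0.7 m/s out of the fingers (linear speed of stamp above 0.7 m/s and contact force between the fingers and stamp below 0.01 N and value of joint door above 0.3 rad).
It fails at once if the small stamp or the jar is disturbed (moved more than 40 mm) (distance of any of small_stamp_center, jar from where it was at the start of the episode above 0.04 m).
It also fails if it takes over 72 s, if anything falls off the work surface, if the arm or the gripper's body presses on something with over 40 N, if the wrist force passes 120 N, or if a joint passes its speed limit or range.

ROBOT

A 7-joint arm with a two-finger parallel gripper is mounted at the origin on the work surface. World frame = base frame: x ahead of the robot, y to its left, z up, the work surface at z = 0. Lengths are in m, angles in rad, forces in N, time in s.
With the tool pointing down it reaches from about 0.4 to 0.85 m from the base axis. Payload 6.9 kg.
Tool frame: the origin (TCP) lies midway between the tips of the shut fingers; the grasp point (between the pads) lies behind it (ctrl.pinch_z is the z of the grasp point in the tool frame, in m); z points along the fingers, y is the direction in which the jaws open and shut (so a half turn about z gives the same grasp; the last joint's range is limited). The gripper opens to 85 mm and grips with 20 to 120 N. Pads are 22 mm wide; open, the fingers measure 114 mm over their backs; the gripper's body (76 mm by 85 mm) begins 54 mm behind the grasp point. The pads swing forward as they close: fully open they stand 13 mm farther back than shut.
Start: joints at [1.276, 0.507, -0.238, 1.5, 0.126, 1.149, -0.155], TCP at [0.243, -0.576, 0.231] pointing down, gripper open.
Joint ranges: [-3.08, 3.08], [-0.24, 2.05], [-1.43, 1.35], [0, 2.5], [-1.52, 4.66], [0.17, 1.96], [-2.89, 2.89]. Speed limits (rad/s): [2.39, 2.39, 3.14, 3.14, 3.14, 3.14, 3.14].

INTERFACE

Orientations are given as a unit quaternion [w, x, y, z].
In Python, from station import ctrl, get_state, vision, ticket, models gives the robot as it stands. Calls block until the motion is done:
- ctrl.movep(position, orientation): joint-space move of the TCP to a pose.
- ctrl.movel(position, frame=None, max_speed=0.15): straight line of the TCP; frame=None keeps the orientation; max_speed is the mean speed in m/s.
- ctrl.set_joints(angles): joint-space move.
- ctrl.ungrasp() and ctrl.close_gripper(force=None): open the fingers fully, or close them until they stop; force is the grip in N (None keeps the last).
- ctrl.pause(seconds).
- ctrl.ik(position, orientation): joint angles nearest the present ones, or None.
- get_state(): the state.
- vision.grab_frame(name): name is "side" or "top"; returns (picture, depth): 384x512x3 uint8, blue, green, red; 384x512 float32, m along the optical axis (not along the pixel's ray), 0 where there is no reading.
- vision.camera_info(name): a dict with "mtx" (3x3 intrinsics, pixels), "dist_coeffs" ([k1, k2, p1, p2, k3] as OpenCV has them; the pictures are not rectified), "R" (3x3) and "t" (3): a world point X has camera coordinates R X + t. Camera axes: x right, y down, z forward; pixel columns grow to the right and rows downward; lengths in m; the calibration is good to about 2 mm. A picture is of the moment at which its call begins. camera_info takes no time and is no camera call.
A pose or a line that the arm cannot do raises ctrl.Unreachable and nothing moves.
- ticket.close_job(): hands the job in, once; it reports no verdict.
Trained networks look in the newest picture that a camera, given by its name, has taken for a name from the list of things; names that differ only in an ending like _2 or _b are one class to them, and where a whole thing is asked for, a point or a joint stands for the part that bears it (a point fixed in the world has none). Each returns a list of dicts, best first, with "p" (0 to 1); they miss things now and then, are a little off and sometimes report something else, mostly with a low value. They report only what shows in the picture. A call takes as long as a camera call. They do not tell look-alikes from the thing itself.
- models.recognise(camera, target): "point" ([column, row] in pixels, amid what is visible of it).
- models.masks_of(camera, target): "mask" (384x512 bool, what is visible of it) and "point" ([column, row] in pixels, amid what is visible of it).
The state is a dict: "time": time; "qpos": joint angles; "qd": joint speeds; "tau": joint torques, N m; "tcp_pos": TCP position; "eef_rot": TCP orientation; "contact_force": force on the tool from outside, world axes, zero at the start; "wrist_torque": the same for the moment, N m; "width": finger opening in m.
Only numpy, scipy, OpenCV 4.12 (cv2) and the standard library are available. Lean on these libraries where they do the work, as an engineer would, in place of code of your own. Each camera call takes 0.05 s, during which the arm holds its last target.

## Working session

There is one attempt and no reset: what is moved stays moved. The work goes in short steps, each a Python script; the robot and the scene stay as the last script left them, time stands still between calls to the robot, and variables do not carry over. Pictures are saved under pics/ and viewed, and the job is handed in when it is done.

```bash
ls; mkdir -p pics
cat > h.py <<'E'
import numpy as np, cv2
from station import ctrl, get_state, vision, ticket, models
def cam(n):
    c=vision.camera_info(n); return np.array(c["mtx"]),np.array(c["dist_coeffs"]),np.array(c["R"]),np.array(c["t"]).ravel()
def ray(n,px):
    K,d,R,t=cam(n); u=cv2.undistortPoints(np.array([[px]],float),K,d)[0,0]
    return -R.T@t, R.T@np.array([u[0],u[1],1.])
def at_depth(n,px,z):
    o,r=ray(n,px); return o+r*z
def at_z(n,px,z):
    o,r=ray(n,px); return o+r*((z-o[2])/r[2])
def proj(n,X):
    K,d,R,t=cam(n); return cv2.projectPoints(np.atleast_2d(np.array(X,float)),cv2.Rodrigues(R)[0],t,K,d)[0][:,0]
def tri(ps):
    A=np.zeros((3,3));b=np.zeros(3)
    for n,p in ps:
        o,r=ray(n,p); r=r/np.linalg.norm(r); P=np.eye(3)-np.outer(r,r);A+=P;b+=P@o
    return np.linalg.solve(A,b)
def cloud(n,depth,mask):
    K,d,R,t=cam(n); m=mask&(depth>0); v,u=np.nonzero(m)
    p=cv2.undistortPoints(np.stack([u,v],1).astype(float)[:,None],K,d)[:,0]
    z=depth[v,u]; return (np.c_[p,np.ones(len(p))]*z[:,None]-t)@R
E
python3 - <<'E'
from h import *
for n in("side","top"):
    im,d=vision.grab_frame(n); cv2.imwrite(f"pics/{n}0.png",im); np.save(f"pics/{n}0.npy",d)
    K,dc,R,t=cam(n); print(n,-R.T@t,R[2],K[0,0])
    for tg in("stamp_center","small_stamp_center","jar","cupboard","door","door_handle"):
        for r in models.masks_of(n,tg)[:4]:
            m=r["mask"]; P=cloud(n,d,m); print(tg,round(r["p"],2),r["point"],m.sum(),np.median(P,0).round(3) if len(P) else None)
s=get_state();print(s,ctrl.pinch_z)
E
```

```text
pics
side [0.40610637 0.54268946 0.62796061] [ 0.25131695 -0.64957353 -0.71756116] 397.0827222492234
stamp_center 0.86 [227.7, 265.1] 583 [0.584 0.207 0.03 ]
stamp_center 0.78 [282.6, 304.0] 663 [0.471 0.247 0.03 ]
stamp_center 0.77 [231.5, 304.8] 684 [0.545 0.282 0.03 ]
small_stamp_center 0.85 [309.2, 351.9] 320 [0.415 0.305 0.02 ]
jar 0.89 [307.2, 259.9] 1079 [0.455 0.16  0.056]
jar 0.21 [230.6, 303.9] 706 [0.546 0.282 0.029]
cupboard 0.87 [210.0, 135.5] 15270 [0.708 0.017 0.157]
door 0.71 [253.9, 146.1] 2896 [ 0.617 -0.007  0.111]
door_handle 0.77 [253.8, 144.8] 2899 [ 0.617 -0.009  0.111]
top [0.48764848 0.05778412 0.95649195] [ 0.09842942  0.00126737 -0.99514323] 379.9682922671428
stamp_center 0.75 [182.2, 242.4] 189 [0.475 0.232 0.03 ]
stamp_center 0.52 [197.3, 192.2] 242 [0.585 0.194 0.027]
stamp_center 0.46 [169.0, 212.1] 243 [0.548 0.267 0.028]
small_stamp_center 0.61 [157.5, 265.5] 98 [0.418 0.295 0.018]
jar 0.82 [217.9, 246.7] 369 [0.457 0.143 0.061]
cupboard 0.78 [309.5, 128.5] 11518 [ 0.717 -0.056  0.169]
door 0.82 [299.4, 175.5] 1819 [ 0.621 -0.045  0.135]
door_handle 0.58 [302.5, 174.7] 1957 [ 0.621 -0.045  0.13 ]
{'time': 0.7, 'qpos': array([ 1.27651681,  0.50744956, -0.23755769,  1.50021892,  0.12567566,
        1.14890674, -0.15477365]), 'qd': array([ 5.55841559e-04, -6.01288361e-04, -9.50187954e-04, -1.00013943e-03,
       -7.87122977e-04, -6.29787484e-04, -3.38944159e-05]), 'tau': array([ 1.08686141e-03, -6.20195460e+01, -2.18377970e+00, -2.49927181e+01,
        1.40387632e-02,  2.23512419e-03, -1.60154923e-05]), 'tcp_pos': array([ 0.24321215, -0.57571134,  0.2312983 ]), 'eef_rot': array([-5.27563922e-06,  9.80092659e-01,  1.98540624e-01,  4.26186087e-07]), 'contact_force': array([ 0.09389525,  0.47648715, -0.1917228 ]), 'wrist_torque': array([0.01040696, 0.00999873, 0.01216579]), 'width': 0.08527110651039126} -0.0187
```

View pics/side0.png

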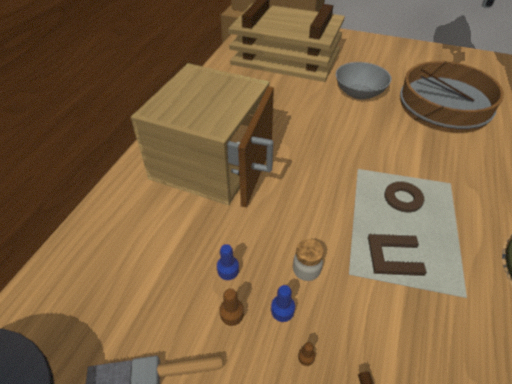

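View pics/top0.png

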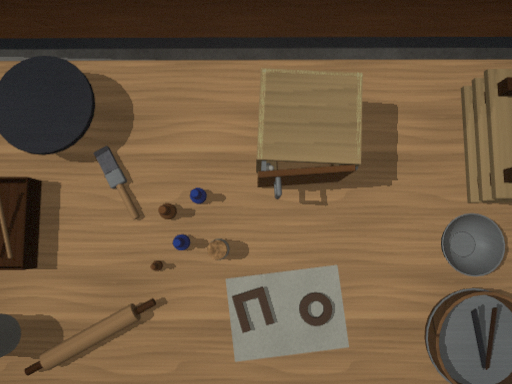

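Run:
```python
import cv2
im=cv2.imread("pics/side0.png")[225:375,185:345]; cv2.imwrite("pics/crop0.png",cv2.resize(im,None,fx=4,fy=4,interpolation=3))
im=cv2.imread("pics/top0.png")[60:230,200:400]; cv2.imwrite("pics/crop1.png",cv2.resize(im,None,fx=3.5,fy=3.5,interpolation=3))
```

```text
(no output)
```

View pics/crop0.png

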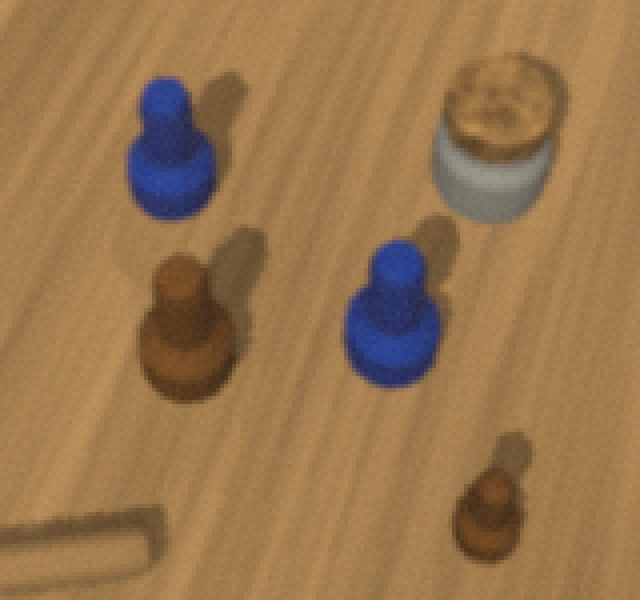

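View pics/crop1.png

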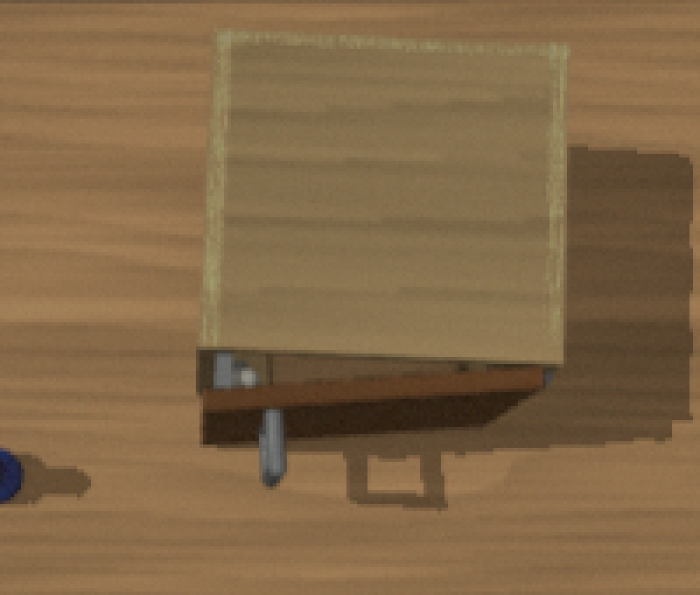

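Run:
```python
from h import *
allp={}
for n in("side","top"):
    im=cv2.imread(f"pics/{n}0.png"); d=np.load(f"pics/{n}0.npy")
    P=cloud(n,d,np.ones(d.shape,bool)); allp[n]=P
    # cupboard top
    m=(abs(P[:,2]-.17)<.006)&(P[:,0]>.5)&(P[:,0]<.95)&(abs(P[:,1]+.05)<.2)
    r=cv2.minAreaRect(P[m,:2].astype(np.float32)*1000); print(n,"top",r,cv2.boxPoints(r).round(1).tolist(),np.median(P[m,2]))
    # stamp
    hsv=cv2.cvtColor(im,cv2.COLOR_BGR2HSV)
    m=(np.hypot(P[:,0]-.55,P[:,1]-.272)<.035)&(P[:,2]>.008); S=P[m]
    print("stamp z max",np.percentile(S[:,2],98))
    for lo,hi in((.01,.022),(.032,.06),(.06,.08)):
        q=S[(S[:,2]>lo)&(S[:,2]<hi)]; print(lo,len(q),q.mean(0).round(4) if len(q) else'')
    # handle
    m=(P[:,0]<.64)&(P[:,0]>.52)&(abs(P[:,1])<.06)&(P[:,2]>.06)
    H=P[m]; print("handle cand",len(H))
    o=H[H[:,0]<.59]; print(o.mean(0).round(4),o.min(0).round(3),o.max(0).round(3))
m={}
for n,bx in(("side",(210,285,255,330)),("top",(155,200,185,225))):
    for r in models.recognise(n,"stamp_center"): print(n,r["point"])
```

```text
side top ((725.5845947265625, -59.85557556152344), (224.85052490234375, 240.26165771484375), 87.35455322265625) [[600.4000244140625, -166.60000610351562], [840.4000244140625, -177.6999969482422], [850.7999877929688, 46.900001525878906], [610.7999877929688, 58.0]] 0.17183328981324225
stamp z max 0.07431495414485186
0.01 88 [0.5432 0.287  0.0163]
0.032 117 [0.5459 0.2809 0.0457]
0.06 186 [0.5485 0.2766 0.0705]
handle cand 1680
[0.5786 0.0094 0.1259] [0.572 0.002 0.082] [0.59  0.014 0.161]
top top ((723.6040649414062, -60.105377197265625), (221.0810089111328, 236.6525421142578), 87.29360961914062) [[600.2000122070312, -164.89999389648438], [836.5999755859375, -176.10000610351562], [847.0, 44.70000076293945], [610.5999755859375, 55.900001525878906]] 0.16937484704661404
stamp z max 0.07377468471386088
0.01 37 [0.5478 0.2626 0.0181]
0.032 26 [0.5475 0.2655 0.0441]
0.06 75 [0.5501 0.2721 0.0701]
handle cand 850
[0.5802 0.007  0.1394] [0.572 0.001 0.085] [0.59  0.012 0.158]
side [280.8, 306.6]
side [229.2, 263.4]
side [229.5, 304.8]
top [166.4, 208.9]
top [196.5, 195.7]
top [311.5, 128.0]
top [300.9, 170.9]
top [179.9, 241.2]
```

Run:
```python
from h import *
c,s=np.cos(-.0465),np.sin(-.0465)
for n in("side","top"):
    d=np.load(f"pics/{n}0.npy"); P=cloud(n,d,np.ones(d.shape,bool))
    Q=P.copy(); p=P[:,:2]-[.644,-.0563]; Q[:,0]=p@[c,s]; Q[:,1]=p@[-s,c]   # cupboard frame, front at x=0
    B=(abs(Q[:,2]-.170)<.01)&(Q[:,0]>.03)&(Q[:,0]<.3)&(abs(Q[:,1])<.15); print(n,"top y range",np.percentile(Q[B,1],[.5,1,50,99,99.5]).round(4),"x max",np.percentile(Q[B,0],[99,99.7]).round(4))
    D=(Q[:,2]>.158)&(Q[:,2]<.172)&(Q[:,0]<.01)&(Q[:,0]>-.1)&(abs(Q[:,1])<.15); E=Q[D]
    print("doortop yrange",E[:,1].min(),E[:,1].max())
    for y0 in np.arange(-.12,.12,.02):
        e=E[(E[:,1]>y0)&(E[:,1]<y0+.02)]
        if len(e): print(round(y0+.01,3),len(e),np.percentile(e[:,0],[2,50,98]).round(4))
    H=Q[(Q[:,0]<-.05)&(Q[:,0]>-.09)&(abs(Q[:,1]-.06)<.04)&(Q[:,2]>.09)&(Q[:,2]<.158)]
    print("bar",np.percentile(H[:,:2],[1,50,99],axis=0).round(4))
    O=Q[(Q[:,2]<.14)&(Q[:,2]>.03)&(Q[:,0]<-.01)&(Q[:,0]>-.05)&(abs(Q[:,1])<.13)]
    print("outer",len(O), np.polyfit(O[:,1],O[:,0],1) if len(O)>20 else '', np.percentile(O[:,1],[1,99]) if len(O) else '')
```

```text
side top y range [-0.109  -0.1075  0.0215  0.1104  0.1108] x max [0.1978 0.1994]
doortop yrange -0.11030721245055021 0.11162384949370102
-0.11 14 [-0.006   0.0017  0.0086]
-0.09 65 [-0.0174 -0.0055  0.0088]
-0.07 86 [-0.0194 -0.0059  0.0087]
-0.05 79 [-0.0219 -0.0103  0.0092]
-0.03 82 [-0.0239 -0.0128  0.0065]
-0.01 89 [-0.0259 -0.0146  0.0094]
0.01 87 [-0.0287 -0.018   0.009 ]
0.03 95 [-0.0313 -0.0187  0.0081]
0.05 124 [-0.069  -0.0244  0.0079]
0.07 144 [-0.0692 -0.0296  0.0089]
0.09 165 [-0.0379 -0.0143  0.0082]
0.11 104 [-0.0384 -0.001   0.0089]
bar [[-0.0749  0.0575]
 [-0.069   0.0632]
 [-0.0508  0.0663]]
outer 1276 [-0.0794809  -0.02576672] [-0.09517405  0.10628595]
top top y range [-1.090e-01 -1.079e-01  1.000e-04  1.078e-01  1.090e-01] x max [0.1959 0.1971]
doortop yrange -0.10847770113658872 0.11049119703637098
-0.11 28 [-0.001   0.0038  0.0081]
-0.09 111 [-0.0156 -0.0031  0.0095]
-0.07 118 [-0.0183 -0.0054  0.009 ]
-0.05 117 [-0.0208 -0.0091  0.0093]
-0.03 119 [-0.0231 -0.0093  0.0092]
-0.01 117 [-0.0253 -0.0129  0.0095]
0.01 120 [-0.0275 -0.0154  0.0092]
0.03 119 [-0.03   -0.0183  0.0084]
0.05 118 [-0.0389 -0.0195  0.0099]
0.07 128 [-0.0453 -0.0228  0.0092]
0.09 126 [-0.0373 -0.0227  0.0088]
0.11 48 [-0.0379  0.0001  0.0099]
bar [[-0.0743  0.0538]
 [-0.0651  0.0606]
 [-0.0504  0.0652]]
outer 555 [-0.1168639  -0.02632839] [-0.09664824  0.10351847]
```

I choose the larger brown stamp, at side (231,305) and top (169,212). Other things it could be taken for:
- Blue look-alikes: side (227,265) and (283,304).
- Small brown stamp: side (309,352), top (157,265).
- Jar: side (307,260).

The crop shows the choice is brown and full-size, about 72 mm tall. Next I open the door.

```bash
cat >> h.py <<'E'
YAW=-.0465; H=np.array([.6394,-.1547])
def dax(a):
    t=YAW+a; return np.array([np.cos(t),np.sin(t)]),np.array([-np.sin(t),np.cos(t)])
def dpt(a,x,y):
    X,Y=dax(a); return H+x*X+y*Y
def q(a): t=YAW+a; return [0,np.cos(t/2),np.sin(t/2),0]
def F(): return np.array(get_state()["contact_force"])
def say(a=None):
    s=get_state(); f=s["contact_force"]; print("t%.1f"%s["time"],np.round(s["tcp_pos"],4),"F",np.round(f,1),"w%.4f"%s["width"],"" if a is None else "tan/rad %.1f %.1f"%(f[:2]@dax(a)[0],f[:2]@dax(a)[1]))
E
python3 - <<'E'
from h import *
for a in np.arange(.1,1.6,.2):
    p=dpt(a,-.049,.165); j=ctrl.ik([*p,.111],q(a)); print(round(a,1),p.round(3),None if j is None else np.round(j,2))
p=dpt(.117,-.049,.165); print(p)
ctrl.movep([*p,.30],q(.117)); say()
ctrl.movel([*p,.20]); say()
for n in("side",):
    im,d=vision.grab_frame(n); cv2.imwrite(f"pics/{n}1.png",im)
E
```

```text
0.1 [0.582 0.007] [ 0.16  0.57 -0.33  1.78  0.24  0.83 -1.81]
0.3 [ 0.551 -0.007] [ 0.22  0.54 -0.38  1.86  0.27  0.8  -1.62]
0.5 [ 0.523 -0.028] [ 0.29  0.51 -0.42  1.93  0.29  0.77 -1.41]
0.7 [ 0.5   -0.053] [ 0.38  0.49 -0.46  1.98  0.31  0.75 -1.19]
0.9 [ 0.483 -0.083] [ 0.47  0.48 -0.5   2.01  0.34  0.74 -0.95]
1.1 [ 0.472 -0.116] [ 0.56  0.47 -0.52  2.02  0.35  0.73 -0.7 ]
1.3 [ 0.467 -0.15 ] [ 0.64  0.48 -0.55  2.01  0.36  0.75 -0.45]
1.5 [ 0.47  -0.184] [ 0.71  0.51 -0.57  1.97  0.38  0.77 -0.2 ]
[0.57889885 0.00643849]
t3.2 [0.579  0.0052 0.2998] F [0.5 0.4 0.6] w0.0854 
t4.0 [0.5794 0.0065 0.2008] F [ 0.1 -0.   0.2] w0.0855
```

View pics/side1.png

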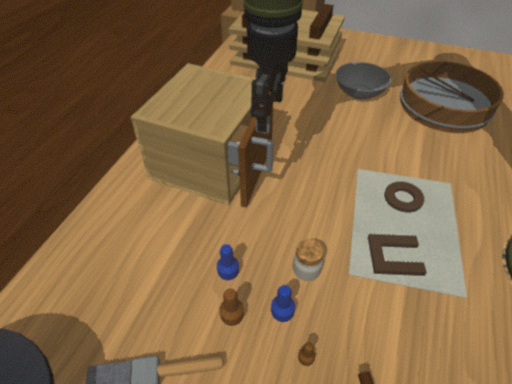

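The gripper hangs right over the handle, whose bar is at about (265,155). I descend, grip and pull along the arc.

Run:
```python
from h import *
p=dpt(.117,-.049,.165)
ctrl.movel([*p,.111],max_speed=.1); say(.117)
ctrl.close_gripper(60); say(.117)
for a in (.2,.3,.45,.6,.75,.9,1.05,1.2,1.35):
    ctrl.movel([*dpt(a,-.049,.165),.111],q(a),max_speed=.1); say(a)
    if np.linalg.norm(F())>60: print("STOP");break
```

```text
t5.1 [0.5793 0.0066 0.1116] F [0.5 0.2 0.1] w0.0854 tan/rad 0.5 0.2
t5.8 [0.579  0.006  0.1112] F [-0.9 -1.6  2. ] w0.0101 tan/rad -1.0 -1.6
t6.1 [5.657e-01 5.000e-04 1.112e-01] F [ 1.3 -1.9  2.6] w0.0101 tan/rad 1.0 -2.1
t6.4 [ 0.5507 -0.0073  0.1112] F [ 0.6 -1.4  3.6] w0.0103 tan/rad 0.2 -1.5
t6.8 [ 0.5297 -0.0219  0.1112] F [ 0.1 -0.4  3.8] w0.0102 tan/rad -0.1 -0.4
t7.2 [ 0.511  -0.0396  0.1112] F [-1.6  0.8  5.1] w0.0104 tan/rad -1.0 1.5
t7.6 [ 0.495  -0.0601  0.1111] F [-2.4  1.3  7.8] w0.0106 tan/rad -1.0 2.6
t8.0 [ 0.4822 -0.0827  0.1111] F [-4.2  1.5  8.2] w0.0103 tan/rad -1.6 4.1
t8.4 [ 0.473  -0.1071  0.1111] F [-4.8  0.9 10.4] w0.0105 tan/rad -1.8 4.5
t8.8 [ 0.4676 -0.1326  0.1111] F [-5.7  1.2 10.4] w0.0107 tan/rad -1.3 5.7
t9.3 [ 0.4661 -0.1587  0.1111] F [-7.1 -0.4 12.7] w0.0107 tan/rad -2.2 6.8
```

Run:
```python
from h import *
ctrl.ungrasp(); say()
p=get_state()["tcp_pos"]; ctrl.movel([p[0],p[1],.25],max_speed=.2); say()
S=[.550,.2735]; qq=q(1.35)
for z in (.25,.031): print(np.round(ctrl.ik([*S,z],qq),2))
ctrl.movep([*S,.25],qq)
for n in("side","top"):
    im,d=vision.grab_frame(n); cv2.imwrite(f"pics/{n}2.png",im); np.save(f"pics/{n}2.npy",d)
say()
```

```text
t10.0 [ 0.4673 -0.1584  0.111 ] F [ 0.6 -0.5  0.3] w0.0855 
t10.8 [ 0.4666 -0.1585  0.2491] F [ 0.3 -0.1 -0.2] w0.0854 
[ 0.04  0.61 -0.95  1.49  0.5   1.3  -1.23]
[-0.08  0.8  -0.73  1.75  0.68  0.86 -1.38]
t12.5 [0.5508 0.2717 0.2499] F [ 0.8 -0.2 -0.2] w0.0851
```

View pics/side2.png

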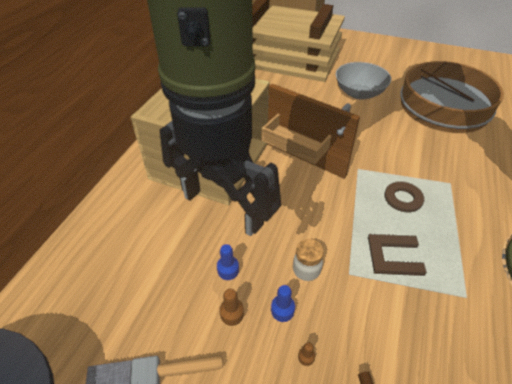

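View pics/top2.png

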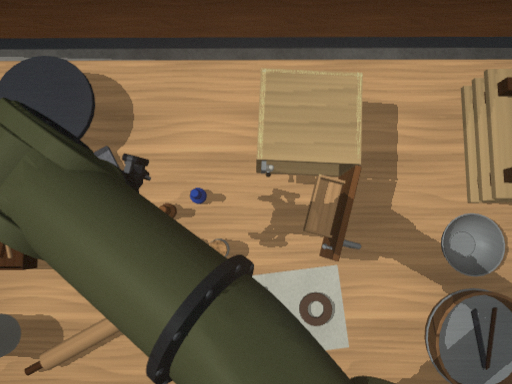

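Door open at about 1.35 rad with an empty pocket, centred at top (325,205). The stamp stands under the gripper at side (231,305). I measure the pocket in the old frame and grasp the stamp.

Run:
```python
from h import *
d=np.load("pics/top2.npy"); P=cloud("top",d,np.ones(d.shape,bool))
m=(P[:,0]>.38)&(P[:,0]<.64)&(P[:,1]<-.02)&(P[:,1]>-.22)
D=P[m&(abs(P[:,2]-.166)<.006)]; print("doortop",cv2.minAreaRect((D[:,:2]*1000).astype(np.float32)))
W=P[m&(P[:,2]>.098)&(P[:,2]<.112)]; print("walls",cv2.minAreaRect((W[:,:2]*1000).astype(np.float32)),len(W))
Fl=P[m&(P[:,2]>.066)&(P[:,2]<.085)]; print("floor",len(Fl),np.median(Fl,0),cv2.minAreaRect((Fl[:,:2]*1000).astype(np.float32)))
print(dpt(1.35,.0285,.094), dpt(1.35,-.007,.103))
ctrl.movel([.550,.2735,.12],max_speed=.2)
ctrl.movel([.550,.2735,.031],max_speed=.08); say()
ctrl.close_gripper(40); say()
ctrl.movel([.550,.2735,.25],max_speed=.15); say()
im,_=vision.grab_frame("side"); cv2.imwrite("pics/side3.png",im)
```

```text
doortop ((537.8740234375, -135.1615753173828), (44.48323440551758, 206.4852294921875), 83.63565826416016)
walls ((539.1966552734375, -105.9443130493164), (199.1011199951172, 101.11239624023438), 0.0158320851624012) 393
floor 1332 [ 0.55561835 -0.10589713  0.07473314] ((539.8721313476562, -104.09445190429688), (96.24542236328125, 202.49452209472656), 87.64136505126953)
[ 0.55626563 -0.10238435] [ 0.53820881 -0.13424657]
t14.6 [0.5503 0.2738 0.0316] F [ 0.4 -0.3 -0.4] w0.0856 
t15.2 [0.55   0.2736 0.0312] F [-0.2  0.3  1.9] w0.0212 
t16.8 [0.5498 0.2732 0.2491] F [ 0.8 -0.1 -1.4] w0.0218
```

View pics/side3.png

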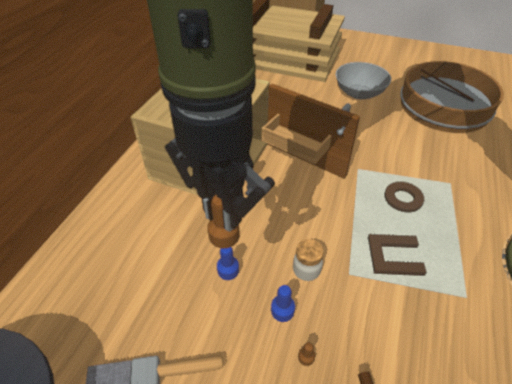

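The brown stamp is held upright at (223,215). I check the pocket's cross position once more from the stored cloud before placing.

Run:
```python
from h import *
d=np.load("pics/top2.npy"); P=cloud("top",d,np.ones(d.shape,bool))
X,Y=dax(1.35); Q=np.c_[(P[:,:2]-H)@X,(P[:,:2]-H)@Y,P[:,2]]
for y0 in np.arange(.0,.22,.02):
    e=Q[(Q[:,1]>y0)&(Q[:,1]<y0+.02)&(abs(Q[:,0])<.1)]
    t=e[(abs(e[:,2]-.166)<.007)&(abs(e[:,0])<.03)]; f=e[(abs(e[:,2]-.075)<.006)]; w=e[(abs(e[:,2]-.105)<.005)&(e[:,0]>.03)]
    print(round(y0+.01,2),len(t),np.percentile(t[:,0],[5,50,95]).round(4) if len(t) else '',"fl",np.percentile(f[:,0],[2,98]).round(4) if len(f) else '',"w",len(w),np.median(w[:,0]).round(4) if len(w) else '')
```

```text
0.01 105 [-0.0131 -0.0016  0.0275] fl [-0.0018 -0.0008] w 0 
0.03 66 [-0.0143 -0.0074 -0.001 ] fl [-0.0009  0.061 ] w 42 0.0483
0.05 70 [-0.0139 -0.0075 -0.0011] fl [-0.0008  0.0517] w 21 0.0586
0.07 68 [-0.0138 -0.007  -0.0013] fl [-0.001   0.0525] w 23 0.0585
0.09 68 [-0.0139 -0.0074 -0.0013] fl [-0.0013  0.0514] w 24 0.0585
0.11 71 [-0.0145 -0.0074 -0.0014] fl [-0.0012  0.0511] w 22 0.0582
0.13 68 [-0.0143 -0.0075 -0.0014] fl [-0.0011  0.0591] w 21 0.0585
0.15 70 [-0.0141 -0.0076 -0.0013] fl [-0.0011  0.0607] w 44 0.0547
0.17 69 [-0.0142 -0.0074 -0.0017] fl [-0.0019  0.0564] w 5 0.0475
0.19 72 [-0.0143 -0.0078 -0.0015] fl [-0.0018 -0.0009] w 0 
0.21 27 [-0.0142 -0.0075 -0.002 ] fl [-0.0021 -0.0013] w 0
```

Run:
```python
from h import *
p=dpt(1.35,.028,.094); qq=q(1.35)
ctrl.movep([*p,.25],qq); say(1.35)
ctrl.movel([*p,.112],max_speed=.12); say(1.35)
b=np.mean([F() for _ in range(3)],0)
z=.112
while z>.102:
    z-=.001; ctrl.movel([*p,z],max_speed=.03); f=F()-b
    if f[2]>3: break
say(1.35); print(z,f.round(1))
ctrl.ungrasp(); say(1.35)
c=get_state()["tcp_pos"]; ctrl.movel([c[0],c[1],.26],max_speed=.15); say()
ctrl.movep([*dpt(1.35,-.049,.165),.26],qq); say()
for n in("side","top"):
    im,d=vision.grab_frame(n); cv2.imwrite(f"pics/{n}4.png",im); np.save(f"pics/{n}4.npy",d)
```

```text
t18.2 [ 0.5564 -0.1012  0.2502] F [ 0.7  0.7 -1.2] w0.0218 tan/rad 0.9 -0.5
t19.6 [ 0.5566 -0.1028  0.1127] F [ 0.2  0.3 -0.9] w0.0219 tan/rad 0.3 -0.1
t21.3 [ 0.5567 -0.1023  0.1061] F [-1.5  1.3  8.5] w0.0219 tan/rad 0.9 1.8
0.105 [-1.7  1.1  9.4]
t21.9 [ 0.5561 -0.1029  0.1049] F [-0.3  0.2  0.1] w0.0852 tan/rad 0.1 0.3
t23.1 [ 0.5556 -0.1031  0.2592] F [0.2 0.7 0.1] w0.0856 
t23.6 [ 0.4666 -0.1592  0.2596] F [ 0.6 -0.3  0.9] w0.0857
```

View pics/side4.png

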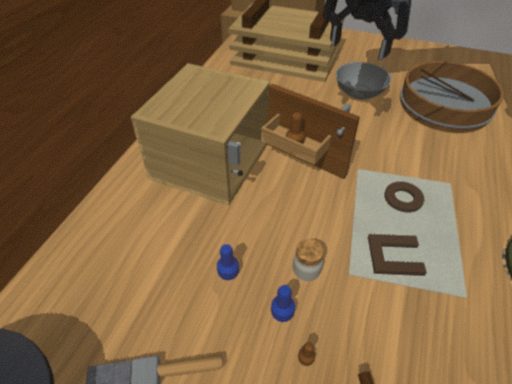

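View pics/top4.png

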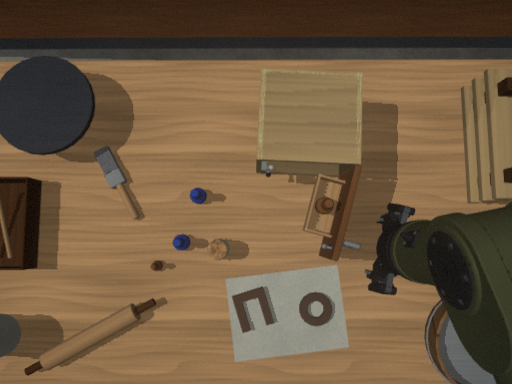

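The stamp stands upright in the pocket, at side (297,127) and top (325,205). The small stamp and jar haven't moved. Next I grip the handle and swing the door to about 0.3 rad.

Run:
```python
from h import *
p=dpt(1.35,-.049,.165)
d=np.load("pics/top4.npy"); P=cloud("top",d,np.ones(d.shape,bool)); c=dpt(1.35,.0285,.094)
m=(np.hypot(*(P[:,:2]-c).T)<.02)&(P[:,2]>.12); print("stamp top pts",m.sum(),P[m].mean(0).round(3),P[m,2].max().round(3),"vs",c.round(3))
ctrl.movel([*p,.111],max_speed=.15); say(1.35)
ctrl.close_gripper(40); say(1.35)
for a in (1.2,1.05,.9,.75,.6,.45,.32):
    ctrl.movel([*dpt(a,-.049,.165),.111],q(a),max_speed=.06); say(a)
    if np.linalg.norm(F())>50: print("STOP");break
ctrl.ungrasp(); say(a)
ctrl.movel([*dpt(a,-.049,.165),.25],max_speed=.2)
ctrl.close_gripper(); say(a)
for n in("side","top"):
    im,d=vision.grab_frame(n); cv2.imwrite(f"pics/{n}5.png",im); np.save(f"pics/{n}5.npy",d)
```

```text
stamp top pts 100 [ 0.556 -0.1    0.142] 0.149 vs [ 0.556 -0.102]
t24.9 [ 0.468  -0.1582  0.1117] F [1.5 1.1 0.5] w0.0855 tan/rad 1.5 -1.2
t25.5 [ 0.4659 -0.1585  0.111 ] F [-4.8  0.1  5.8] w0.0108 tan/rad -1.2 4.6
t26.1 [ 0.4674 -0.1326  0.111 ] F [-6.5  2.1  8. ] w0.0108 tan/rad -0.7 6.8
t26.7 [ 0.4728 -0.1072  0.111 ] F [-6.4  2.1  6.6] w0.0108 tan/rad -1.7 6.5
t27.3 [ 0.482  -0.0828  0.111 ] F [-5.8  3.2  6.4] w0.0107 tan/rad -1.4 6.5
t27.9 [ 0.4947 -0.0602  0.111 ] F [-5.1  3.3  5.2] w0.0106 tan/rad -1.7 5.8
t28.4 [ 0.5107 -0.0397  0.111 ] F [-4.5  3.6  4.9] w0.0111 tan/rad -1.9 5.5
t29.0 [ 0.5294 -0.022   0.111 ] F [-4.4  5.5  3.8] w0.0109 tan/rad -1.9 6.8
t29.6 [ 0.5475 -0.0091  0.1111] F [-3.1  4.   3.5] w0.0109 tan/rad -1.9 4.7
t30.3 [ 0.5477 -0.0091  0.111 ] F [-0.1 -0.4 -0.6] w0.0856 tan/rad -0.2 -0.4
t31.9 [ 0.5477 -0.009   0.25  ] F [-0.3  0.1 -1.1] w-0.0002 tan/rad -0.3 0.2
```

View pics/side5.png

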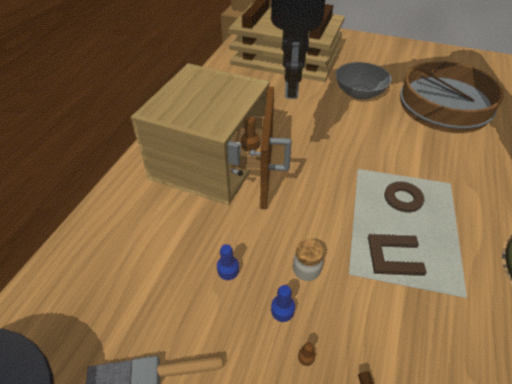

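The stamp still stands at (250,130) and the door is at about 0.32 rad. I push the bar from outside with shut fingers in 1 mm steps, watching the force.

```bash
cat > push.py <<'E'
from h import *
a=.32; OFF=-.067
def P_(a): return [*dpt(a,OFF,.165),.111]
ctrl.movep([*dpt(a,-.095,.165),.25],q(a))
ctrl.movel([*dpt(a,-.095,.165),.111],max_speed=.15); say(a)
ctrl.pause(.1)
def f3(): return np.mean([F() for _ in range(4)],0)
b=f3(); print("bias",b.round(2), [F().round(2).tolist() for _ in range(2)])
ctrl.movel(P_(a),max_speed=.06)
peak=0; log=[]; res="?"
while a>-.05:
    st=.024 if a>.23 else .006
    a-=st; ctrl.movel(P_(a),q(a),max_speed=.06 if st>.01 else .02)
    f=-(f3()-b)[:2]@dax(a)[0]; log.append((round(a,3),round(f,1)))
    if f>13.5:
        res="CAP"; break
    peak=max(peak,f)
    if peak>5 and f<max(1.2,.2*peak): res="SNAP"; break
print(res,peak,log); say(a)
open("a.txt","w").write(str(a))
E
python3 push.py
```

```text
t33.3 [ 0.504  -0.0212  0.1116] F [0.3 0.6 0.3] w-0.0005 tan/rad 0.4 0.5
bias [0.34 0.38 0.11] [[0.34, 0.38, 0.11], [0.34, 0.38, 0.11]]
SNAP 9.528250616730928 [(0.296, np.float64(0.5)), (0.272, np.float64(-0.3)), (0.248, np.float64(0.4)), (0.224, np.float64(1.3)), (0.218, np.float64(-0.4)), (0.212, np.float64(0.4)), (0.206, np.float64(0.0)), (0.2, np.float64(0.1)), (0.194, np.float64(2.0)), (0.188, np.float64(3.0)), (0.182, np.float64(3.5)), (0.176, np.float64(3.0)), (0.17, np.float64(3.1)), (0.164, np.float64(2.2)), (0.158, np.float64(1.5)), (0.152, np.float64(2.1)), (0.146, np.float64(4.2)), (0.14, np.float64(2.9)), (0.134, np.float64(2.9)), (0.128, np.float64(2.6)), (0.122, np.float64(2.9)), (0.116, np.float64(2.4)), (0.11, np.float64(2.3)), (0.104, np.float64(4.1)), (0.098, np.float64(6.5)), (0.092, np.float64(8.4)), (0.086, np.float64(9.4)), (0.08, np.float64(9.5)), (0.074, np.float64(7.7)), (0.068, np.float64(5.2)), (0.062, np.float64(0.4))]
t41.8 [0.5705 0.0095 0.1111] F [-0.  -0.9 -0.5] w0.0002 tan/rad -0.0 -0.9
```

A clear snap: the force peaked at 9.5 N and then dropped to 0.4 N. I back off and check.

Run:
```python
from h import *
a=float(open("a.txt").read())
ctrl.movel([*dpt(a,-.11,.165),.111],max_speed=.1); say(a)
c=get_state()["tcp_pos"]; ctrl.movel([c[0],c[1],.25],max_speed=.2)
ctrl.movep([.45,-.30,.30],q(a)); say()
for n in("side","top"):
    im,d=vision.grab_frame(n); cv2.imwrite(f"pics/{n}6.png",im); np.save(f"pics/{n}6.npy",d)
cs,s=np.cos(YAW),np.sin(YAW)
P=cloud("top",d,np.ones(d.shape,bool)); p=P[:,:2]-H; x=p@[cs,s]; y=p@[-s,cs]
Z=P[:,2]
L=[]
for y0 in np.arange(.02,.2,.02):
    e=x[(y>y0)&(y<y0+.02)&(Z>.158)&(Z<.172)&(x<.01)&(x>-.1)&((y0<.13)|(y0>.18))]
    if len(e): L.append((y0+.01,np.percentile(e,2)))
L=np.array(L); print(np.polyfit(L[:,0],L[:,1],1))
for n in ("side","top"):
    im=cv2.imread(f"pics/{n}6.png"); im=im[60:230,130:330] if n=="side" else im[60:230,200:400]
    cv2.imwrite(f"pics/crop_{n}6.png",cv2.resize(im,None,fx=3.5,fy=3.5,interpolation=3))
```

```text
t42.4 [0.5278 0.0087 0.1114] F [-0.7 -0.2  0.5] w-0.0002 tan/rad -0.7 -0.2
t44.5 [ 0.4507 -0.2983  0.2997] F [-0.8  0.5 -0.6] w-0.0001 
[-0.0562734  -0.01430814]
```

View pics/crop_side6.png

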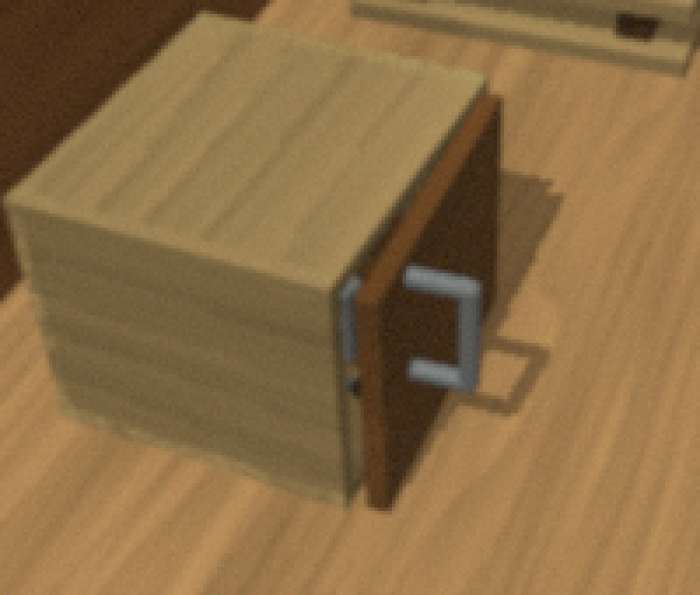

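View pics/crop_top6.png

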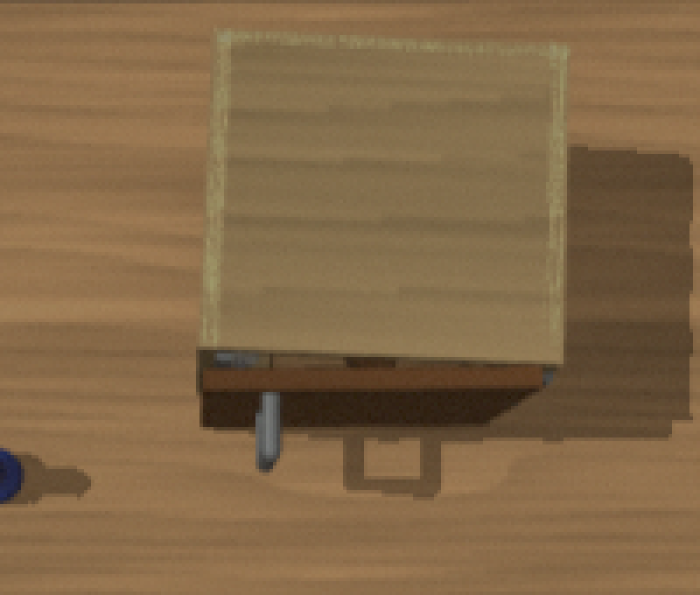

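View pics/side6.png

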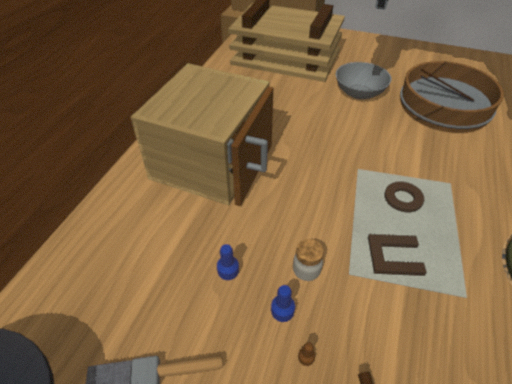

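The force trace shows a snap, but the image puts the door at about 0.056 rad, only slightly past where contact was lost (0.062). A very light touch, capped near 3 N, will show whether it is really seated.

```bash
cat > touch.py <<'E'
from h import *
OFF=-.067
def P_(a): return [*dpt(a,OFF,.165),.111]
def fm():
    r=[]
    for _ in range(5): ctrl.pause(.03); r.append(F())
    return np.mean(r,0)
a=.1
ctrl.movep([*dpt(a,-.095,.165),.25],q(a))
ctrl.movel([*dpt(a,-.095,.165),.111],max_speed=.15)
b=fm()
ctrl.movel(P_(.08),q(.08),max_speed=.08)
a=.08; log=[];res="none"
while a>-.03:
    a-=.003; ctrl.movel(P_(a),q(a),max_speed=.02)
    f=-(fm()-b)[:2]@dax(a)[0]; s=get_state()["tcp_pos"]
    log.append((round(a,3),round(float(f),1),round(float((np.array(s[:2])-H)@dax(a)[0]),4)))
    if f>2.5: res="contact"; break
    if get_state()["time"]>62: break
print(res,log); say(a)
ctrl.movel([*dpt(a,-.11,.165),.111],max_speed=.1)
E
python3 touch.py; python3 -c "
from h import *; say()"
```

```text
contact [(0.077, 0.6, -0.0671), (0.074, 0.7, -0.067), (0.071, 0.3, -0.067), (0.068, 0.1, -0.067), (0.065, 0.3, -0.067), (0.062, 0.1, -0.067), (0.059, 0.6, -0.067), (0.056, 0.4, -0.067), (0.053, 0.7, -0.067), (0.05, 0.7, -0.067), (0.047, 0.2, -0.067), (0.044, 0.2, -0.067), (0.041, 0.3, -0.067), (0.038, 0.6, -0.067), (0.035, 0.3, -0.067), (0.032, 0.5, -0.067), (0.029, 0.1, -0.067), (0.026, 0.3, -0.067), (0.023, 1.7, -0.0672), (0.02, 3.5, -0.0673)]
t55.9 [0.5765 0.0119 0.1109] F [-3.2 -1.5  0.8] w-0.0001 tan/rad -3.1 -1.6
t56.5 [0.5348 0.0133 0.1114] F [-0.3  0.6  0.5] w0.0001
```

The touch met the door only at 0.024 rad, about 6 mm beyond where force was lost, and it felt stiff like the buffer. So the door is seated. I clear the arm and hand in.

Run:
```python
from h import *
c=get_state()["tcp_pos"]; ctrl.movel([c[0],c[1],.25],max_speed=.2); ctrl.pause(.3); say()
im,d=vision.grab_frame("side"); cv2.imwrite("pics/side7.png",im)
ticket.close_job()
```

```text
t57.6 [0.5346 0.0133 0.2492] F [0.2 0.6 0.1] w0.0003 
the job is handed in; nothing more can be done
```

View pics/side7.png

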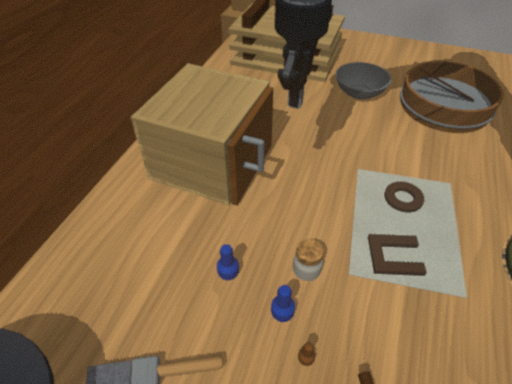

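I handed the job in at 57.6 s. My last checks point to the door being shut in its catch with the stamp in the pocket, but two of them disagreed and I could not confirm the outcome directly.

**What I did**
- **Opening:** I gripped the handle and pulled the door open to about 1.35 rad.
- **Stamp:** I lowered the larger brown stamp into the pocket until it touched the floor, at about 9 N. After release, both cameras showed it upright and centred to about 2 mm.
- **Closing:** I swung the door to about 0.32 rad by its handle, then pushed the bar in 1 mm steps. The force was about 3 N while the catch block slid, peaked at 9.5 N, then fell to 0.4 N at about 0.06 rad, where I stopped.

**Where the checks disagreed**
- The picture taken after that force drop still showed the door at about 0.056 rad, so it probably had not pulled in fully yet.
- I then made a light touch from outside, meant to stay near 3 N. It met almost no force until about 0.024 rad, where it became stiff. I stopped at 3.5 N and backed off.
- The last picture shows the door closer in than the one before the touch, so the pull-in most likely finished during the touch.
- I did not read the buffer directly.
- The stamp is out of sight behind the shut door. I last saw it upright with the door at 0.32 rad.

In the last picture the small stamp and the jar stand where they were, and the arm touches nothing.

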